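# Make up the output-stage kit and the tuner kit on their kit boards

### The job

Make up two repair kits from the loose parts beside the amplifier: on the blue-edged board go the finned heat sink, the large blue capacitor (in the smaller round pocket, in the middle) and the ribbed knob (in the larger round pocket, at the end); on the yellow-edged board go the 9-volt block battery and the smaller black capacitor. Set every part down upright in the pocket cut for it, flat on the pocket floor, battery still on its wide side. The flux tin, the solder reel and the roll of black tape are not wanted: leave them where they are.

Things in the scene. Friction and masses are not known exactly. Their poses are not given: they have to be found in the camera images.
- heat_sink: Bare aluminium heat sink, a grey block with a row of fins, 27 (x) x 46 (y) x 25 mm high, 55 g. Loose on the table. Origin: centre of its underside, z up. Grip it along its y, across the two solid end faces. It may stand behind the amplifier, 65 to 100 mm from its back wall (105 mm high) and from the hutch front (shelf board 308 mm up), its y then roughly along that wall.
- electrolytic_1: Large blue electrolytic capacitor, an upright can 25 mm in diameter, 30 mm high, 20 g, loose on the table. Origin: centre of its underside, z up. It may stand behind the amplifier, 65 to 100 mm from its back wall (105 mm high) and from the hutch front (shelf board 308 mm up): let the fingers close along that wall, 60 deg from x towards y.
- spare_knob: Light grey ribbed control knob, 30 mm in diameter, 17 mm high, 20 g, lying flat on the table with its dark pointer line up. Origin: centre of its underside, z up. It may stand behind the amplifier, 65 to 100 mm from its back wall (105 mm high) and from the hutch front (shelf board 308 mm up): let the fingers close along that wall, 60 deg from x towards y.
- battery_9v: 9 V block battery, black with one orange end, lying on its wide side: 27 (x) x 50 (y) x 17 mm high, 46 g, loose on the table. Origin: centre of its underside, z up; y along its length, terminals included. Grip it along its x. It may stand behind the amplifier, 65 to 100 mm from its back wall (105 mm high) and from the hutch front (shelf board 308 mm up), its x then roughly along that wall.
- electrolytic_2: Smaller black electrolytic capacitor, an upright can 22 mm in diameter, 26 mm high, 20 g, loose on the table. Origin: centre of its underside, z up. It may stand behind the amplifier, 65 to 100 mm from its back wall (105 mm high) and from the hutch front (shelf board 308 mm up): let the fingers close along that wall, 60 deg from x towards y.
- blue_board: Kit board, blue rim and pocket floors, 84 (x) x 170 (y) x 20 mm, fixed, left of the amplifier; black top with pockets. Origin under its middle at table height, z up; top at z 20, pocket floors at z 12. Pockets, all at x 0: heat sink, rectangle 62 (x) x 43 (y), at y +52.5 (its length along x); blue capacitor, round, diameter 41, at y +2.5; knob, round, diameter 47, at y -49.5.
- yellow_board: Kit board, yellow rim and pocket floors, 66 (x) x 134 (y) x 20 mm, fixed, left of the amplifier; black top with pockets. Origin under its middle at table height, z up; top at z 20, pocket floors at z 12. Pockets at x 0: battery, rectangle 43 (x) x 66 (y), at y +23 (battery's length along the board's y, either way round); black capacitor, round, diameter 38, at y -37.
- flux_tin: Bystander: small round yellow tin with a red label on the lid, 48 mm in diameter, 23 mm high, standing among the parts. Origin: centre of its underside.
- solder_reel: Bystander: reel of solder wire, white winding between black flanges, 54 mm in diameter, 42 mm high, standing near the boards. Origin: centre of its underside.
- tape_black: Bystander: roll of black tape lying flat, 62 mm in diameter, 19 mm high, behind the amplifier. Origin: centre of its underside.

How it is judged (in metres and radians):
At the end, for the whole second after the job is handed in: All five parts rest, released, each in its own pocket of its own board: within 10 mm of the pocket centre along the board's x and y (battery 12 mm), underside within 3 mm of the pocket floor, tilted less than 0.12 rad, at rest (x of heat_sink in the frame of blue_board between -0.01 and 0.01 m and y of heat_sink in the frame of blue_board between 0.0425 and 0.0625 m and z of heat_sink in the frame of blue_board between 0.009 and 0.015 m and angle between each of heat_sink, electrolytic_1, spare_knob, battery_9v, electrolytic_2's own z axis and vertical below 0.12 rad and linear speed of each of heat_sink, electrolytic_1, spare_knob, battery_9v, electrolytic_2 below 0.02 m/s and x of electrolytic_1 in the frame of blue_board between -0.01 and 0.01 m and y of electrolytic_1 in the frame of blue_board between -0.0075 and 0.0125 m and z of electrolytic_1 in the frame of blue_board between 0.009 and 0.015 m and x of spare_knob in the frame of blue_board between -0.01 and 0.01 m and y of spare_knob in the frame of blue_board between -0.0595 and -0.0395 m and z of spare_knob in the frame of blue_board between 0.009 and 0.015 m and x of battery_9v in the frame of yellow_board between -0.012 and 0.012 m and y of battery_9v in the frame of yellow_board between 0.011 and 0.035 m and z of battery_9v in the frame of yellow_board between 0.009 and 0.015 m and x of electrolytic_2 in the frame of yellow_board between -0.01 and 0.01 m and y of electrolytic_2 in the frame of yellow_board between -0.047 and -0.027 m and z of electrolytic_2 in the frame of yellow_board between 0.009 and 0.015 m); the robot touches nothing.
It fails at once if the flux tin, the solder reel or the black tape is moved by more than 20 mm (distance of any of flux_tin, solder_reel, tape_black from where it was at the start of the episode above 0.02 m).
It also fails if it takes over 144 s, if anything falls off the work surface, if the arm or the gripper's body presses on something with over 40 N, if the wrist force passes 120 N, or if a joint passes its speed limit or range.

### The arm

A 6-joint arm with a two-finger parallel gripper is mounted at the origin on a cart in front of the work surface, level with it; the furniture and walls round the work are solid. World frame = base frame: x ahead of the robot, y to its left, z up, the work surface at z = 0. Lengths are in mm, angles in rad, forces in N, time in s.
With the tool pointing down it reaches from about 300 to 775 mm from the base axis. Payload 14.6 kg.
Tool frame: the origin (TCP) lies between the finger pads; the fingertips stand manip.tip_reach ahead of it and the grasp point (between the pads) lies 5 mm behind it (manip.tip_reach is the distance from the TCP to the fingertips, in mm); z points along the fingers, y is the line along which they close (so a half turn about z gives the same grasp; the last joint's range is limited). The gripper opens to 94 mm and grips with 3 to 60 N. Pads are 16 mm wide; open, the fingers measure 119 mm over their backs; the gripper's body (75 mm by 177 mm) begins 78 mm behind the grasp point.
Start: joints at [1.243, 0.3, 1.521, -0, 1.321, -0.067], TCP at [141.817, 531.392, 190.146] pointing down, gripper open.
Joint ranges: [-3.03, 3.03], [-0.79, 2.21], [0.23, 2.52], [-1.04, 4.18], [0, 3.07], [-2.55, 2.55]. Speed limits (rad/s): [2.22, 2.22, 2.57, 3.14, 3.14, 3.14].

### API

Orientations are given as [roll, pitch, yaw] about the fixed x, y, z axes, in that order (R = Rz(yaw) Ry(pitch) Rx(roll)).
In Python, from cell import manip gives the robot as it stands. The module is installed in compiled form; this text tells all that it offers.
- The arm moves only by the shell command python3 -m creep 'ROWS' [FORCE]. ROWS is JSON, a list of rows, each a list of 3 entries, a list of its own where there are three numbers: the opening, from -1 (shut) to 1 (fully open), then the shift along the tool's x, y, z in cm, then the turn about the tool's z in units of 5 degrees (1.0 is 5 degrees). In form: [[grip, [tx, ty, tz], roll], ...]. A call has 1 to 12 rows; each row is the pose to reach, as a shift and turn from the pose commanded when the call began, along the tool's axes at that moment; what a row does not reach only later rows make up. A row lasts 1/10 s, in which the tool goes at most 50 mm and 8.59 degrees, less where a joint would pass 70% of its speed; a pose out of reach is approached as far as the arm can. A call with a gripper value outside its range is refused whole. The fingers move at their own pace and stop on an object; FORCE is the grip in N (left out, the last holds). Time passes only in rows, so rows that repeat a pose let the fingers close. It gives the time, the measured TCP pose, the force, the opening and the grip force at its end, in the units of the state.
- manip.read_state(): the state, without advancing time (a new reading comes with each control period).
- manip.camera(name): name is "side" or "top" or "wrist"; returns the picture (420x560x3 uint8, red, green, blue); there is no depth.
- manip.camera_params(name): a dict with "fovy" (degrees; the focal length in pixels is half the picture's height over the tangent of half this angle, whatever the lens; pixels are square), "cx", "cy" (the principal point, pixels), "origin" and "attitude" of the camera in the world. Camera axes: x right, y down, z forward; pixel columns grow to the right and rows downward; lengths in mm; the calibration is good to about 2 mm. A picture is of the moment at which its call begins: read the wrist's pose just before it. camera_params takes no time and is no camera call; for the wrist camera it gives the pose at the moment of the call.
- manip.sign_off(): hands the job in; it is judged then, once.
The state is a dict: "clock": time; "joints": joint angles; "qd": joint speeds; "effort": joint torques, N m; "eef_pos": TCP position; "eef_rot": TCP orientation; "wrist_force": force on the tool from outside, world axes, zero at the start; "moment": the same for the moment, N m; "finger_gap": finger opening in mm; "finger_force": force on a finger pad.
Only numpy, scipy, OpenCV 4.12 (cv2) and the standard library are available. Lean on these libraries where they do the work, as an engineer would, in place of code of your own. Each camera call takes 0.05 s, during which the arm holds its last target. There are 200 camera calls.

## Working session

There is one attempt and no reset: what is moved stays moved. The work goes in short steps, Python scripts to look and compute and a shell command to move; the robot and the scene stay as the last step left them, time stands still between calls to the robot, and variables do not carry over. Pictures are saved under pics/ and viewed, at most 14 in all, crops included, and the job is handed in when it is done.

```bash
mkdir -p pics
python3 - <<'E'
from cell import manip
import cv2
s=manip.read_state();print({k:s[k] for k in('clock','eef_pos','eef_rot','finger_gap')},manip.tip_reach)
for n in('top','side','wrist'):
    p=manip.camera_params(n);print(n,p)
    cv2.imwrite(f'pics/{n}0.png',manip.camera(n)[:,:,::-1])
E
```

```text
{'clock': 0.0, 'eef_pos': array([141.7356789 , 531.14625966, 189.59249914]), 'eef_rot': array([-3.14048227e+00, -6.12229249e-05,  2.88079170e+00]), 'finger_gap': 94.10513221080481} 14.0
top {'fovy': 44.916145492706406, 'cx': 280.6228876005345, 'cy': 216.36674010955258, 'origin': array([ 384.09142873,  -95.32751628, 1354.2989309 ]), 'attitude': array([-2.96523580e+00,  1.86841166e-03, -1.55355661e+00])}
side {'fovy': 52.16414493074232, 'cx': 274.2215960711666, 'cy': 212.91593899173782, 'origin': array([ 252.57471831, -551.5964669 , 1092.44469353]), 'attitude': array([-2.64587901, -0.00816558, -0.64248854])}
wrist {'fovy': 59.89390836149734, 'cx': 286.153692130882, 'cy': 213.2102733127124, 'origin': array([ 77.75372133, 548.1810039 , 385.61607659]), 'attitude': array([2.91173855e+00, 1.84477537e-03, 1.31127842e+00])}
```

View pics/top0.png

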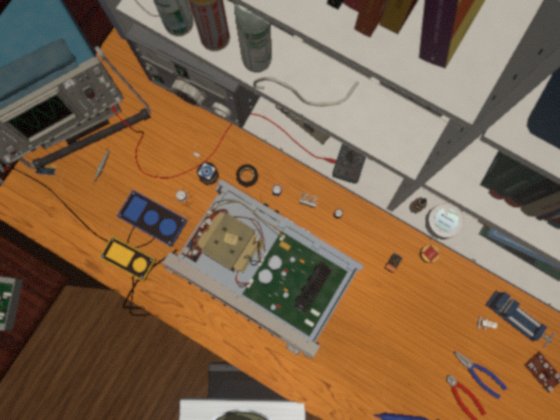

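View pics/side0.png

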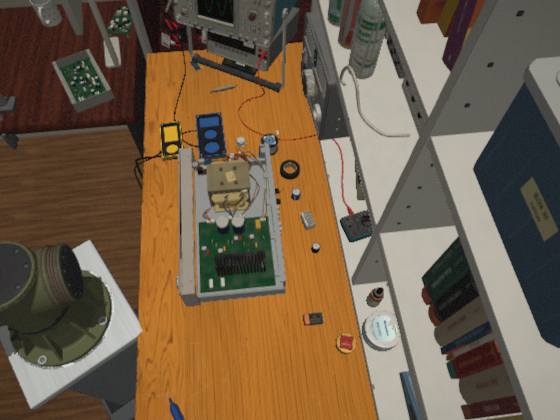

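View pics/wrist0.png

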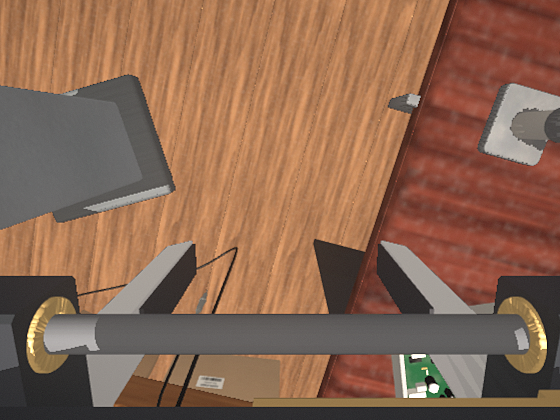

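The top view shows, from left to right:
- The yellow board at (128,258) and the blue board at (152,217).
- The knob at (181,195), the reel at (207,172) and the tape at (247,175).
- A capacitor at (277,189), the heat sink at (308,200) and another capacitor at (338,213).
- The battery at (394,263) and the flux tin at (429,254).

The side view agrees. The wrist camera looks away from the parts.

```bash
cat > h.py <<'E'
import numpy as np, cv2
from scipy.spatial.transform import Rotation as R
from cell import manip
def ray(p,uv):
    f=210/np.tan(np.radians(p['fovy']/2))
    uv=np.atleast_2d(np.asarray(uv,float))
    d=np.c_[(uv[:,0]-p['cx'])/f,(uv[:,1]-p['cy'])/f,np.ones(len(uv))]
    return d@R.from_euler('xyz',p['attitude']).as_matrix().T
def onz(p,uv,z):
    d=ray(p,uv); o=np.asarray(p['origin']); return (o+d*((z-o[2])/d[:,2])[:,None])[:,:2]
def proj(p,X):
    f=210/np.tan(np.radians(p['fovy']/2))
    c=(np.atleast_2d(X)-p['origin'])@R.from_euler('xyz',p['attitude']).as_matrix()
    return np.c_[p['cx']+f*c[:,0]/c[:,2],p['cy']+f*c[:,1]/c[:,2]]
E
python3 - <<'E'
from h import *
im=cv2.imread('pics/top0.png')
c=cv2.resize(im[155:275,165:450],None,fx=2.8,fy=2.8,interpolation=cv2.INTER_CUBIC)
b=cv2.resize(im[185:285,95:195],None,fx=2.5,fy=2.5,interpolation=cv2.INTER_CUBIC)
o=np.zeros((595,800,3),np.uint8);o[:336,:798]=c[:336,:798];o[340:590,:250]=b
s=cv2.imread('pics/side0.png');s=cv2.resize(s[105:220,150:330],None,fx=2.1,fy=2.1,interpolation=cv2.INTER_CUBIC);o[340:340+s.shape[0],260:260+s.shape[1]]=s
cv2.imwrite('pics/z0.png',o)
p=manip.camera_params('top')
for n,uv,z in(('knob',(181,195),17),('reel',(207,172),42),('tape',(247,175),19),('c1',(277,189),30),('hs',(308,200),25),('c2',(338,213),26),('bat',(394,263),17),('tin',(429,254),23),('blue',(152,217),20),('yel',(128,258),20)):
    print(n,onz(p,uv,z).round(0))
E
```

```text
knob [[676. 181.]]
reel [[735. 109.]]
tape [[734.   4.]]
c1 [[694. -78.]]
hs [[ 667. -161.]]
c2 [[ 632. -241.]]
bat [[ 503. -389.]]
tin [[ 527. -480.]]
blue [[614. 254.]]
yel [[504. 311.]]
```

View pics/z0.png

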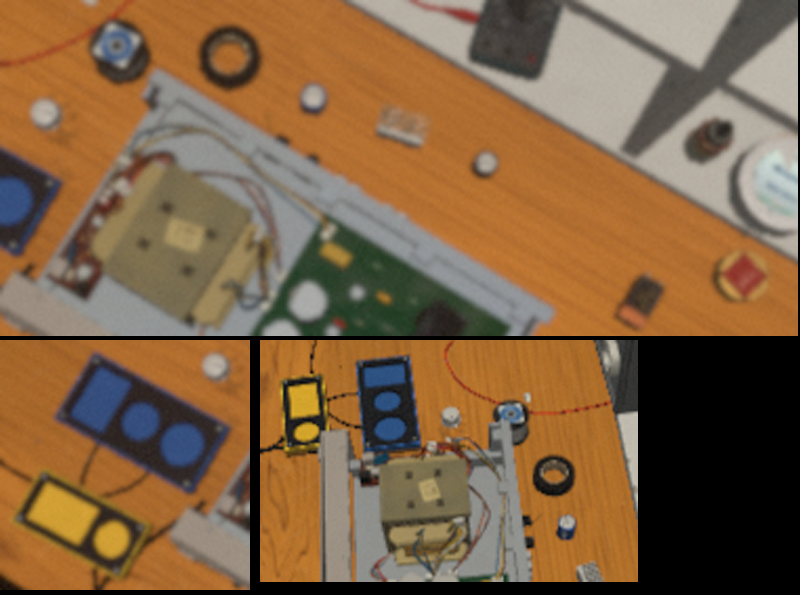

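The crop shows the blue capacitor at top-image (277,189), the black one at (338,213), and the heat sink at (308,200) with its fins. On both boards the pocket floors are plainly coloured. Next I measure by colour masks.

```bash
cat > m.py <<'E'
from h import *
def comps(im,mask,roi,amin):
    m=np.zeros(mask.shape,np.uint8);x0,y0,x1,y1=roi;m[y0:y1,x0:x1]=mask[y0:y1,x0:x1]*255
    return [(c,cv2.contourArea(c)) for c in cv2.findContours(m,cv2.RETR_EXTERNAL,cv2.CHAIN_APPROX_NONE)[0] if cv2.contourArea(c)>amin], m
K=4
for cam,rois in(('top',dict(blue=(110,185,190,250),yel=(98,232,160,280),knob=(174,188,188,203),c1=(270,182,285,198),hs=(296,190,322,210),c2=(331,206,346,221),bat=(383,250,406,276))),
                ('side',dict(blue=(190,105,230,165),yel=(155,115,188,165),knob=(234,136,248,147),c1=(289,186,303,203),hs=(298,208,318,232),c2=(309,241,323,255),bat=(302,310,325,328)))):
    p=manip.camera_params(cam); im=cv2.resize(cv2.imread(f'pics/{cam}0.png'),None,fx=K,fy=K,interpolation=cv2.INTER_CUBIC)
    h=cv2.cvtColor(im,cv2.COLOR_BGR2HSV).astype(int);H,S,V=h[...,0],h[...,1],h[...,2]
    bg=(H>5)&(H<22)&(S>120)&(V>90)
    masks=dict(blue=(H>95)&(H<125)&(S>120)&(V>90),yel=(H>18)&(H<32)&(S>150)&(V>150),knob=(S<90)&(V>120),c1=(S<90)&(V>120),c2=(S<90)&(V>110),hs=(S<100)&(V>90),bat=(V<100)|((H<9)&(S>150)))
    zs=dict(blue=12,yel=12,knob=17,c1=30,c2=26,hs=25,bat=17)
    for n,r in rois.items():
        cs,_=comps(im,masks[n],[K*v for v in r],60*4 if n in('blue','yel') else 150)
        for c,a in sorted(cs,key=lambda t:-t[1])[:3]:
            pts=onz(p,(c[:,0,:]+.5)/K-.5,zs[n]).astype(np.float32)
            M=cv2.moments(pts.reshape(-1,1,2)); ctr=(M['m10']/M['m00'],M['m01']/M['m00'])
            q=cv2.minAreaRect(pts)
            print(cam,n,np.round(ctr,1),'rect',np.round(q[0],1),np.round(q[1],1),round(q[2],1))
E
python3 m.py
```

```text
top blue [638.7 304.3] rect [638.8 304.2] [40.3 61.2] 62.1
top blue [590.9 213.9] rect [590.6 213.8] [44.  44.3] 1.0
top blue [615.3 259.9] rect [615.  260.1] [37.5 37.8] 1.0
top yel [515. 336.] rect [514.9 336. ] [64.  42.7] 63.5
top yel [488.3 282.1] rect [488.1 281.8] [34.7 35.4] 33.8
top knob [675.7 181.3] rect [675.3 180.7] [29.2 27.6] 2.9
top c1 [694.8 -76.6] rect [694.8 -76.5] [22.6 23.4] 1.0
top hs [ 661.6 -159. ] rect [ 659.9 -160. ] [42.6 25.9] 49.6
top c2 [ 633.4 -242. ] rect [ 633.3 -241.9] [19.7 19.7] 45.8
top bat [ 511.  -390.2] rect [ 511.2 -390.3] [25.9 30.9] 60.8
side blue [641.  305.6] rect [641.2 305.4] [37.8 62. ] 61.7
side blue [593.1 214.6] rect [593.  214.4] [39.6 45.1] 53.6
side blue [617.6 260.9] rect [617.8 260.9] [33.1 37.5] 53.6
side yel [517.1 337.1] rect [517.2 337.1] [60.9 41.8] 64.2
side yel [490.4 283.4] rect [490.4 283.2] [31.6 33.2] 59.3
side knob [678.5 178.4] rect [675.8 175. ] [39.  26.8] 68.8
side c1 [696.7 -76.9] rect [696.5 -77. ] [23.1 22.8] 83.2
side hs [ 669.  -166.9] rect [ 667.8 -167.2] [56.  31.6] 71.2
side c2 [ 635.5 -242.8] rect [ 635.5 -242.6] [19.5 19.1] 81.3
side bat [ 510.7 -394.7] rect [ 510.1 -394.4] [28.5 35.6] 58.5
```

```bash
cat >> h.py <<'E'
def plan(x,y,z,yawdeg):
    s=manip.read_state(); e=s['eef_pos']; r=R.from_euler('xyz',s['eef_rot']).as_matrix()
    t=r.T@(np.array([x,y,z])-e)/10
    d=(np.degrees(s['eef_rot'][2])-yawdeg+180)%360-180
    print('t',s['clock'],'from',e.round(1),'yaw',np.degrees(s['eef_rot'][2]).round(1),'shift cm',t.round(2),'roll',round(d/5,2),'n',int(np.ceil(max(np.linalg.norm(t)/5,abs(d)/8.59))))
E
python3 - <<'E'
from h import *
p=manip.camera_params('wrist');s=manip.read_state();r=R.from_euler('xyz',s['eef_rot']).as_matrix()
for uv in((280,100),(280,210),(100,210),(460,210)):
    g=onz(p,uv,20)[0]; print(uv,(r.T@(np.r_[g,20]-s['eef_pos'])).round(0))
plan(740,-190,190,150)
plan(660,-130,190,150)
E
```

```text
(280, 100) [ 92.  -7. 170.]
(280, 210) [-16.  -7. 170.]
(100, 210) [ -16. -192.  170.]
(460, 210) [-16. 178. 170.]
t 0.15 from [141.7 531.2 189.7] yaw 165.1 shift cm [-7.640e+01 -5.426e+01  2.000e-02] roll 3.01 n 19
t 0.15 from [141.7 531.2 189.7] yaw 165.1 shift cm [-6.712e+01 -5.052e+01  1.000e-02] roll 3.01 n 17
```

```bash
python3 -m creep '[[1,[-15,-12.5,0],3],[1,[-30,-25,0],3],[1,[-45,-37,0],3],[1,[-67,-50.5,0],3],[1,[-67,-50.5,0],3],[1,[-67,-50.5,0],3],[1,[-67,-50.5,0],3],[1,[-67,-50.5,0],3],[1,[-67,-50.5,0],3],[1,[-67,-50.5,0],3],[1,[-67,-50.5,0],3],[1,[-67,-50.5,0],3]]' 20
python3 - <<'E'
from h import *
plan(660,-145,190,150)
E
```

```text
clock: 1.35
eef_pos: [510.5, 55.6, 190.1]
eef_rot: [3.142, 0.0, 2.619]
wrist_force: [0.2, 0.4, 0.4]
finger_gap: 94.0
finger_force: 0.0
t 1.35 from [510.5  55.6 190.1] yaw 150.0 shift cm [-2.296e+01 -9.920e+00  1.000e-02] roll 0.01 n 6
```

```bash
python3 -m creep '[[1,[-23,-10,0],0],[1,[-23,-10,0],0],[1,[-23,-10,0],0],[1,[-23,-10,0],0],[1,[-23,-10,0],0],[1,[-23,-10,0],0],[1,[-23,-10,0],0],[1,[-23,-10,0],0]]'
python3 - <<'E'
from h import *
p=manip.camera_params('wrist'); im=manip.camera('wrist')[:,:,::-1]; cv2.imwrite('pics/w1.png',im)
print(p)
for n,X in dict(c1=(695.5,-76.8,30),hs=(662,-160,25),c2=(634,-242,26)).items(): print(n,proj(p,X).round(0))
plan(695.5,-76.8,190,150)
E
```

```text
clock: 2.15
eef_pos: [658.6, -142.9, 190.2]
eef_rot: [3.142, -0.0, 2.62]
wrist_force: [0.8, 1.3, -0.3]
finger_gap: 94.1
finger_force: 0.0
{'fovy': 59.89390836149734, 'cx': 286.153692130882, 'cy': 213.2102733127124, 'origin': array([ 601.16411262, -110.2778339 ,  386.21709572]), 'attitude': array([2.91172342e+00, 8.99498344e-04, 1.05020969e+00])}
c1 [[363. 195.]]
hs [[274. 206.]]
c2 [[191. 222.]]
t 2.2 from [ 658.7 -142.7  190.7] yaw 150.1 shift cm [0.09 7.55 0.07] roll 0.02 n 2
```

View pics/w1.png

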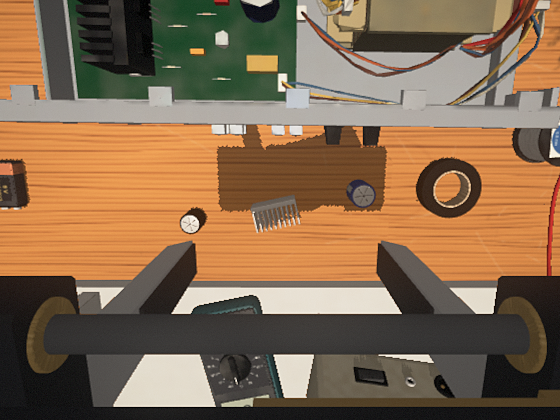

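The wrist view shows the blue capacitor at (362,193) and the black one at (191,223), both where predicted. The heat sink is at (275,215), tilted about 10° in the image, and the battery is at the left edge. Next I work out the heat sink's exact pose.

Run:
```python
from h import *
im=cv2.imread('pics/w1.png');p=manip.camera_params('wrist')
h=cv2.cvtColor(im,cv2.COLOR_BGR2HSV).astype(int)
for n,(x0,y0,x1,y1),z in(('hs',(235,190,315,245),25),('c2',(176,212,204,236),26),('c1',(345,178,378,210),30)):
    m=np.zeros(im.shape[:2],np.uint8);sub=h[y0:y1,x0:x1]
    m[y0:y1,x0:x1]=((sub[...,1]<(85 if n!='c1' else 110))&(sub[...,2]>85))*255
    if n=='hs': m=cv2.morphologyEx(m,cv2.MORPH_CLOSE,np.ones((7,7)))
    c=max(cv2.findContours(m,0,cv2.CHAIN_APPROX_NONE)[0],key=cv2.contourArea)
    q=cv2.minAreaRect(onz(p,c[:,0,:],z).astype(np.float32));print(n,np.round(q[0],1),np.round(q[1],1),round(q[2],1))
for uv in((251,207),(297,199),(257,232),(301,223)): print(uv,onz(p,uv,25).round(1))
```

```text
hs [ 669.2 -162.6] [46.3 30.4] 72.7
c2 [ 634.6 -243.6] [19.5 18. ] 60.2
c1 [695.5 -76.5] [19.9 20.3] 62.6
(251, 207) [[ 651.2 -180.2]]
(297, 199) [[ 667.2 -135.6]]
(257, 232) [[ 676.9 -188.4]]
(301, 223) [[ 691.1 -144.4]]
```

```bash
python3 -m creep '[[0.2,[0.1,4,0],0],[0.2,[0.1,7.6,0],0],[0.2,[0.1,7.6,4],0],[0.2,[0.1,7.6,8],0],[0.2,[0.1,7.6,10],0],[0.2,[0.1,7.6,10],0],[0.2,[0.1,7.6,10],0],[0.2,[0.1,7.6,10],0]]'
python3 - <<'E'
from h import *
plan(695.5,-76.5,27,150)
E
```

```text
clock: 3.0
eef_pos: [696.9, -77.3, 92.7]
eef_rot: [3.14, 0.003, 2.619]
wrist_force: [-0.1, -0.9, 0.7]
finger_gap: 56.5
finger_force: 0.0
t 3.0 from [696.9 -77.3  92.7] yaw 150.1 shift cm [ 0.18 -0.01  6.57] roll 0.02 n 2
```

```bash
python3 -m creep '[[0.2,[0.2,0,3],0],[0.2,[0.2,0,5],0],[0.2,[0.2,0,6.5],0],[0.2,[0.2,0,6.5],0],[0.2,[0.2,0,6.5],0],[-1,[0.2,0,6.5],0],[-1,[0.2,0,6.5],0],[-1,[0.2,0,6.5],0],[-1,[0.2,0,6.5],0],[-1,[0.2,0,6.5],0],[-1,[0.2,0,6.5],0]]' 20
python3 - <<'E'
from h import *
plan(616.5,260.4,190,62)
E
```

```text
clock: 4.1
eef_pos: [694.3, -76.5, 25.2]
eef_rot: [-3.142, -0.0, 2.619]
wrist_force: [-0.1, 0.4, 0.3]
finger_gap: 11.6
finger_force: 0.0
t 4.1 from [694.3 -76.5  25.2] yaw 150.1 shift cm [ 23.56  25.31 -16.48] roll 17.61 n 11
```

The gap is 11.6 mm, smaller than the can's diameter. I look before moving any further.

Run:
```python
from h import *
im=manip.camera('wrist')[:,:,::-1];cv2.imwrite('pics/w2.png',im)
s=manip.read_state();print(s['finger_gap'],s['finger_force'],s['eef_pos'])
```

```text
7.420930462476895 0.0 [694.3456916  -76.4993694   25.15055562]
```

View pics/w2.png

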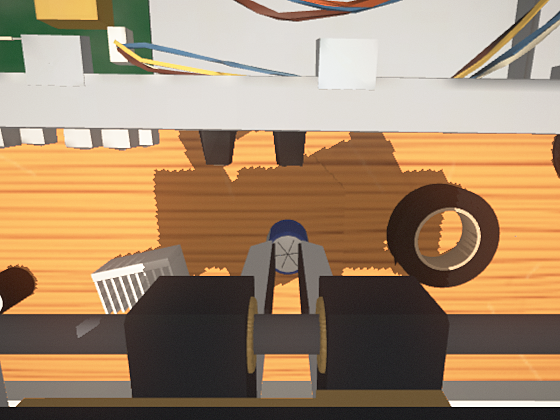

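Run:
```python
from h import *
p=manip.camera_params('wrist');print(p['origin'],p['attitude'])
print(onz(p,[(289,257),(289,220),(290,278),(272,256),(306,256)],30).round(1))
print(onz(p,[(130,280)],25).round(1))
s=manip.read_state();e=s['eef_pos'];print('tips',proj(p,e-[0,0,14]),'tcp',proj(p,e))
for x,y in((695.5,-76.5),(680,-67)):print(proj(p,[x,y,30]),proj(p,[x,y,0]))
```

```text
[636.86159947 -43.81124571 221.11088877] [2.91146038e+00 9.87149889e-04 1.04947660e+00]
[[698.  -77.3]
 [679.6 -66.8]
 [709.1 -83. ]
 [692.8 -85.2]
 [702.2 -68.9]]
[[ 666.1 -164.8]]
tips [[286.96713199 240.59473436]] tcp [[286.9965201  248.06193703]]
[[288.04620746 252.60665803]] [[287.85329691 236.79899521]]
[[289.04449981 220.73678546]] [[288.7192895  208.75056334]]
```

Run:
```python
from h import *
p=manip.camera_params('wrist')
s=manip.read_state();e=s['eef_pos'];r=R.from_euler('xyz',s['eef_rot']).as_matrix();print(s['finger_gap'],s['wrist_force'])
for z in(14,0,-10,-30):
  print(z,[proj(p,e+r@[x,y,z])[0].round(0).tolist() for x,y in((8,-6),(8,6),(-8,-6),(8,-18))])
im=manip.camera('wrist')[:,:,::-1]
cv2.imwrite('pics/w3.png',cv2.resize(im[190:320,190:390],None,fx=3.5,fy=3.5,interpolation=cv2.INTER_CUBIC))
print(manip.read_state()['finger_gap'])
```

```text
7.420930462476895 [ 0.45891729 -0.66600037 -0.04577747]
14 [[277.0, 228.0], [297.0, 228.0], [277.0, 253.0], [257.0, 228.0]]
0 [[276.0, 234.0], [298.0, 234.0], [276.0, 261.0], [255.0, 234.0]]
-10 [[276.0, 240.0], [298.0, 240.0], [276.0, 268.0], [253.0, 240.0]]
-30 [[275.0, 252.0], [300.0, 252.0], [275.0, 283.0], [250.0, 252.0]]
3.65588432758453
```

View pics/w3.png

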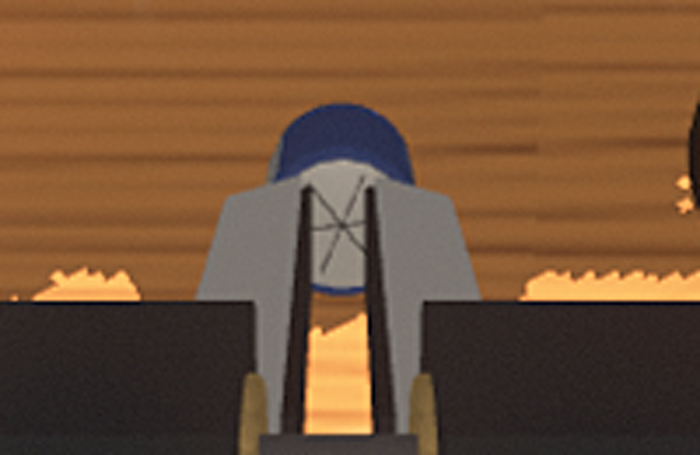

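The fingertips have closed above the can, with tips at about z 35 by their image row, not at z 11. The stated tip reach doesn't match what I see. I open, descend in checked steps and watch the force.

```bash
python3 -m creep '[[0.2,[0,0,-0.5],0],[0.2,[0,0,-0.5],0],[0.2,[0,0,-0.5],0],[0.2,[0,0,-0.5],0],[0.2,[0,0,-0.5],0],[0.2,[0,0,-0.5],0],[0.2,[0,0,0.5],0],[0.2,[0,0,1.5],0],[0.2,[0,0,2],0],[0.2,[0,0,2],0],[0.2,[0,0,2],0]]'
python3 -m creep '[[0.2,[0,0,0.3],0],[0.2,[0,0,0.3],0],[0.2,[0,0,0.3],0]]'
python3 - <<'E'
from h import *
p=manip.camera_params('wrist')
s=manip.read_state();e=s['eef_pos'];r=R.from_euler('xyz',s['eef_rot']).as_matrix();print(s['finger_gap'],s['wrist_force'],e)
for z in(14,0,-10,-20,-30):
  print(z,[proj(p,e+r@[x,y,z])[0].round(0).tolist() for x,y in((8,-28),(8,28),(-8,-28),(8,-40))])
im=manip.camera('wrist')[:,:,::-1]
cv2.imwrite('pics/w4.png',cv2.resize(im[180:320,180:400],None,fx=3,fy=3,interpolation=cv2.INTER_CUBIC))
E
```

```text
clock: 5.3
eef_pos: [694.3, -76.5, 5.0]
eef_rot: [-3.141, -0.0, 2.619]
wrist_force: [-0.6, -0.3, 0.3]
finger_gap: 56.5
finger_force: 0.0
clock: 5.6
eef_pos: [694.4, -76.5, 2.3]
eef_rot: [3.142, 0.0, 2.619]
wrist_force: [-0.1, 0.3, 0.5]
finger_gap: 56.3
finger_force: 0.0
56.34529851230524 [-0.09099393  0.29147791  0.5183561 ] [694.37755716 -76.52652487   2.25392082]
14 [[240.0, 228.0], [334.0, 228.0], [241.0, 253.0], [220.0, 228.0]]
0 [[237.0, 234.0], [337.0, 235.0], [238.0, 261.0], [216.0, 234.0]]
-10 [[234.0, 240.0], [340.0, 240.0], [235.0, 268.0], [212.0, 240.0]]
-20 [[232.0, 246.0], [342.0, 246.0], [233.0, 275.0], [208.0, 246.0]]
-30 [[229.0, 252.0], [345.0, 252.0], [230.0, 283.0], [204.0, 252.0]]
```

View pics/w4.png

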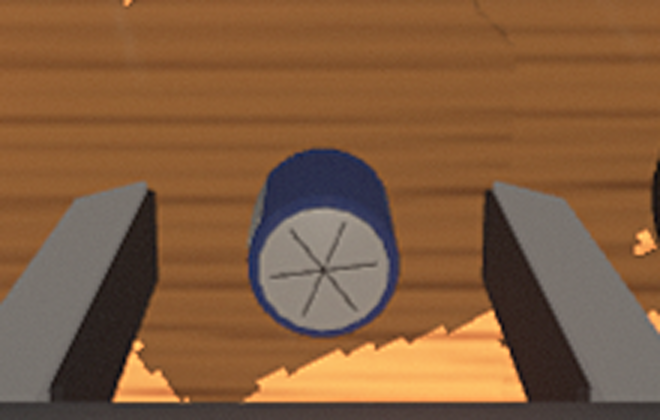

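The can stands upright between the fingers. The inner tip corners at (231,243) and (342,243) put the tips about 17 mm above the reported TCP, not below it. I settle the exact value by gently touching the table.

```bash
python3 -m creep '[[0.2,[0,0,0.4],0],[0.2,[0,0,0.8],0],[0.2,[0,0,0.8],0],[0.2,[0,0,0.8],0]]' | egrep 'pos|force'
python3 -m creep '[[0.2,[0,0,0.2],0],[0.2,[0,0,0.4],0],[0.2,[0,0,0.4],0]]'| egrep 'pos|force'
python3 -m creep '[[0.2,[0,0,0.2],0],[0.2,[0,0,0.2],0],[0.2,[0,0,0.2],0]]'| egrep 'pos|force'
```

```text
eef_pos: [694.2, -76.5, -6.1]
wrist_force: [0.8, 0.6, -0.2]
finger_force: 0.0
eef_pos: [694.2, -76.5, -10.2]
wrist_force: [0.3, 0.1, -0.1]
finger_force: 0.0
eef_pos: [694.3, -76.5, -11.9]
wrist_force: [-0.2, -0.1, 0.4]
finger_force: 0.0
```

```bash
for i in 1 2 3; do python3 -m creep '[[0.2,[0,0,0.15],0],[0.2,[0,0,0.15],0]]'| egrep 'pos|wrist_f'; done
```

```text
eef_pos: [694.2, -76.5, -13.6]
wrist_force: [0.2, 0.4, 0.8]
eef_pos: [694.4, -76.5, -14.9]
wrist_force: [-0.5, -0.3, -0.5]
eef_pos: [694.5, -76.6, -15.0]
wrist_force: [-6.3, 0.7, 12.0]
```

Contact came at a reported TCP z of -15, so tip height = TCP z + 15 and the real tool ends 29 mm shorter than stated. I grasp with the tips 12 mm up.

```bash
sed -i 's/^def plan(x,y,z,yawdeg):/def plan(x,y,z,yawdeg): # z = fingertip height\n    z=z-15/' h.py
python3 -m creep '[[0.2,[0,0,-1.3],0],[0.2,[0,0,-1.3],0],[-1,[0,0,-1.3],0],[-1,[0,0,-1.3],0],[-1,[0,0,-1.3],0],[-1,[0,0,-1.3],0],[-1,[0,0,-1.3],0],[-1,[0,0,-1.3],0],[-1,[0,0,-1.3],0]]' 20
python3 - <<'E'
from h import *
plan(616.5,260.4,150,62)
E
```

```text
clock: 8.15
eef_pos: [694.3, -76.5, -3.4]
eef_rot: [-3.142, -0.0, 2.619]
wrist_force: [0.4, -0.6, -0.7]
finger_gap: 24.5
finger_force: 20.0
t 8.15 from [694.3 -76.5  -3.4] yaw 150.1 shift cm [ 23.56  25.31 -13.84] roll 17.61 n 11
```

```bash
python3 -m creep '[[-1,[0,0,-5],0],[-1,[0,0,-10],0],[-1,[1,1,-14],1],[-1,[4,4,-14],3],[-1,[7,8,-14],5],[-1,[11,12,-14],7],[-1,[15,16,-14],9],[-1,[18,19.5,-14],11],[-1,[21,22.5,-14],13],[-1,[23.6,25.3,-14],15],[-1,[23.6,25.3,-14],17],[-1,[23.6,25.3,-14],17.6]]'
python3 -m creep '[[-1,[0,0,0],0],[-1,[0,0,0],0],[-1,[0,0,0],0]]'
python3 - <<'E'
from h import *
plan(616.5,260.4,26,62)
E
```

```text
clock: 9.35
eef_pos: [615.5, 262.0, 136.6]
eef_rot: [-3.142, 0.0, 1.193]
wrist_force: [-0.1, -0.4, 0.0]
finger_gap: 24.7
finger_force: 20.0
clock: 9.65
eef_pos: [616.2, 260.2, 136.7]
eef_rot: [-3.142, -0.0, 1.2]
wrist_force: [-1.1, -0.3, 0.2]
finger_gap: 24.5
finger_force: 20.0
t 9.65 from [616.2 260.2 136.7] yaw 68.7 shift cm [ 0.03  0.02 12.57] roll 1.35 n 3
```

```bash
python3 -m creep '[[-1,[0,0,4],1.35],[-1,[0,0,8],1.35],[-1,[0,0,10.5],1.35],[-1,[0,0,12],1.35],[-1,[0,0,12.7],1.35],[-1,[0,0,12.7],1.35],[-1,[0,0,12.7],1.35],[-0.1,[0,0,12.7],1.35],[-0.1,[0,0,12.7],1.35],[-0.1,[0,0,12.7],1.35]]'
python3 -m creep '[[-0.1,[0,0,-3],0],[-0.1,[0,0,-7],0],[-0.1,[0,0,-10],0],[0.3,[0,0,-13],0],[0.3,[0,0,-13],0],[0.3,[0,0,-13],0]]'
python3 - <<'E'
from h import *
im=manip.camera('wrist')[:,:,::-1];cv2.imwrite('pics/w5.png',im);p=manip.camera_params('wrist')
print(proj(p,[[616.5,260.4,42],[640,305,12],[592,214.2,12],[676,180,17]]).round(0))
plan(670.3,-162.5,150,161.5)
E
```

```text
clock: 10.65
eef_pos: [616.3, 260.6, 10.2]
eef_rot: [3.141, -0.001, 1.079]
wrist_force: [0.2, 0.0, -0.0]
finger_gap: 41.9
finger_force: 0.0
clock: 11.25
eef_pos: [616.2, 260.5, 139.9]
eef_rot: [3.141, -0.001, 1.079]
wrist_force: [-0.4, -0.6, -1.1]
finger_gap: 60.5
finger_force: 0.0
[[287. 209.]
 [287. 145.]
 [288. 256.]
 [386. 248.]]
t 11.3 from [615.8 260.4 138.8] yaw 61.8 shift cm [-34.69  24.79   0.39] roll -19.94 n 12
```

View pics/w5.png

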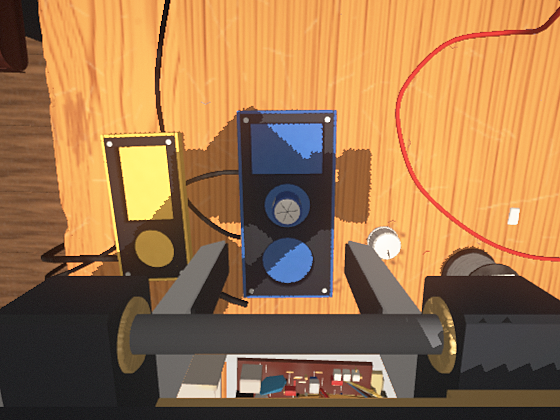

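The blue capacitor stands centred in its middle pocket at (287,210). The knob is next to the board at (384,243), and I take it next.

Run:
```python
from h import *
p=manip.camera_params('wrist');im=cv2.imread('pics/w5.png')
h=cv2.cvtColor(im,cv2.COLOR_BGR2HSV).astype(int);m=np.zeros(im.shape[:2],np.uint8)
m[222:268,362:408]=((h[...,1]<80)&(h[...,2]>110))[222:268,362:408]*255
c=max(cv2.findContours(m,0,cv2.CHAIN_APPROX_NONE)[0],key=cv2.contourArea)
print(cv2.minEnclosingCircle(onz(p,c[:,0],17).astype(np.float32)))
print(onz(p,[(288,260),(287,148),(287,205)],12))
plan(676.5,181.5,80,62)
```

```text
((668.3739013671875, 184.62698364257812), 22.39347267150879)
[[590.56576077 210.55840103]
 [638.51972023 302.38937222]
 [614.57523371 257.53093068]]
t 11.3 from [615.8 260.4 138.8] yaw 61.8 shift cm [-4.08  9.09  7.37] roll -0.04 n 3
```

```bash
python3 -m creep '[[0.15,[-2,5,0],0],[0.15,[-4.1,9.1,0],0],[0.15,[-4.1,9.1,4],0],[0.15,[-4.1,9.1,8],0],[0.15,[-4.1,9.1,10],0],[0.15,[-4.1,9.1,10],0],[0.15,[-4.1,9.1,10],0],[0.15,[-4.1,9.1,10],0]]'
python3 - <<'E'
from h import *
im=manip.camera('wrist')[:,:,::-1];cv2.imwrite('pics/w6.png',im[170:330,160:420]);p=manip.camera_params('wrist')
print(proj(p,[676,182,17]));plan(676,182,10.5,62)
E
```

```text
clock: 12.1
eef_pos: [677.6, 181.6, 41.2]
eef_rot: [3.14, -0.001, 1.079]
wrist_force: [-0.2, 0.1, -0.3]
finger_gap: 54.1
finger_force: 0.0
[[284.01363262 234.9154325 ]]
t 12.15 from [677.6 181.6  41.3] yaw 61.8 shift cm [-0.05 -0.17  4.58] roll -0.04 n 1
```

View pics/w6.png

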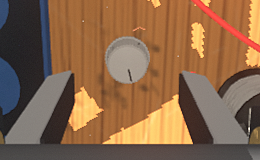

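The knob is centred between the fingers at about (288,233). I descend and grip.

```bash
python3 -m creep '[[0.15,[0,0,2],0],[0.15,[0,0,3.5],0],[0.15,[0,0,4.6],0],[0.15,[0,0,4.6],0],[0.15,[0,0,4.6],0],[-1,[0,0,4.6],0],[-1,[0,0,4.6],0],[-1,[0,0,4.6],0],[-1,[0,0,4.6],0],[-1,[0,0,4.6],0],[-1,[0,0,4.6],0]]' 20
python3 - <<'E'
from h import *
plan(591.7,213.5,24.5,62)
E
```

```text
clock: 13.25
eef_pos: [677.1, 181.4, -6.0]
eef_rot: [3.141, -0.0, 1.079]
wrist_force: [-0.2, 0.2, 3.5]
finger_gap: 29.3
finger_force: 20.0
t 13.25 from [677.1 181.4  -6. ] yaw 61.8 shift cm [-1.21 -9.05 -1.55] roll -0.04 n 2
```

```bash
python3 -m creep '[[-1,[0,0,-4],0],[-1,[0,0,-7],0],[-1,[-0.4,-3,-7],0],[-1,[-0.8,-6,-7],0],[-1,[-1.2,-9.05,-7],0],[-1,[-1.2,-9.05,-7],0],[-1,[-1.2,-9.05,-4],0],[-1,[-1.2,-9.05,-2],0],[-1,[-1.2,-9.05,-2],0],[-1,[-1.2,-9.05,-2],0]]'
python3 - <<'E'
from h import *
plan(591.7,213.5,21.7,62)
E
```

```text
clock: 14.25
eef_pos: [592.0, 213.4, 14.1]
eef_rot: [3.142, -0.0, 1.078]
wrist_force: [-0.1, 0.5, 0.8]
finger_gap: 28.9
finger_force: 20.0
t 14.25 from [592.  213.4  14.1] yaw 61.8 shift cm [-0.01 -0.03  0.74] roll -0.04 n 1
```

```bash
python3 -m creep '[[-1,[0,0,0.4],0],[-1,[0,0,0.7],0],[-1,[0,0,0.7],0],[-1,[0,0,0.7],0],[0.05,[0,0,0.7],0],[0.05,[0,0,0.7],0],[0.05,[0,0,0.7],0]]'
python3 -m creep '[[0.05,[0,0,-4],0],[0.05,[0,0,-8],0],[0.2,[0,0,-13],0],[0.2,[0,0,-13],0],[0.2,[0,0,-13],0]]'
python3 - <<'E'
from h import *
im=manip.camera('wrist')[:,:,::-1];cv2.imwrite('pics/w7.png',im[120:300,180:400]);p=manip.camera_params('wrist')
print(proj(p,[[591.7,213.5,29]]))
plan(670.3,-162.5,150,161.5)
E
```

```text
clock: 14.95
eef_pos: [591.6, 213.6, 6.7]
eef_rot: [3.141, -0.0, 1.079]
wrist_force: [0.4, 0.1, 0.5]
finger_gap: 47.9
finger_force: 0.0
clock: 15.45
eef_pos: [591.9, 213.7, 137.6]
eef_rot: [3.14, -0.001, 1.079]
wrist_force: [0.4, 0.2, -0.2]
finger_gap: 56.3
finger_force: 0.0
[[287.12571325 206.0621798 ]]
t 15.5 from [591.2 213.5 136. ] yaw 61.8 shift cm [-29.4   24.74   0.11] roll -19.94 n 12
```

View pics/w7.png

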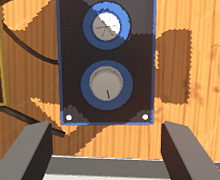

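The knob is centred in the end pocket. Next is the heat sink.

```bash
python3 -m creep '[[0.8,[-3,2.5,0],-1.7],[0.8,[-6,5,0],-3.4],[0.8,[-9,7.5,0],-5.1],[0.8,[-12,10,0],-6.8],[0.8,[-15,12.5,0],-8.5],[0.8,[-18,15,0],-10.2],[0.8,[-21,17.5,0],-11.9],[0.8,[-24,20,0],-13.6],[0.8,[-27,22.5,0],-15.3],[0.8,[-29.4,24.7,0],-17],[0.8,[-29.4,24.7,0],-18.6],[0.8,[-29.4,24.7,0],-20]]'
python3 - <<'E'
from h import *
plan(670.3,-162.5,50,161.5)
E
```

```text
clock: 16.7
eef_pos: [669.5, -163.3, 133.9]
eef_rot: [-3.142, -0.004, 2.828]
wrist_force: [-0.2, 0.5, -0.5]
finger_gap: 84.5
finger_force: 0.0
t 16.7 from [ 669.5 -163.3  133.9] yaw 162.0 shift cm [-0.09  0.1   9.89] roll 0.11 n 2
```

```bash
python3 -m creep '[[0.8,[-0.1,0.1,4],0],[0.8,[-0.1,0.1,8],0],[0.8,[-0.1,0.1,11],0],[0.8,[-0.1,0.1,13],0],[0.8,[-0.1,0.1,13.7],0],[0.8,[-0.1,0.1,13.7],0],[0.8,[-0.1,0.1,13.7],0],[-1,[-0.1,0.1,13.7],0],[-1,[-0.1,0.1,13.7],0],[-1,[-0.1,0.1,13.7],0],[-1,[-0.1,0.1,13.7],0],[-1,[-0.1,0.1,13.7],0]]' 25
python3 - <<'E'
from h import *
plan(639.5,304.3,150,62)
im=manip.camera('wrist')[:,:,::-1];cv2.imwrite('pics/w8.png',im[150:330,140:440])
E
```

```text
clock: 17.9
eef_pos: [671.6, -161.6, -0.2]
eef_rot: [-3.142, 0.0, 2.824]
wrist_force: [-0.9, -0.8, -0.4]
finger_gap: 47.3
finger_force: 0.2
t 17.9 from [ 6.716e+02 -1.616e+02 -2.000e-01] yaw 161.8 shift cm [ 17.6   43.26 -13.53] roll 19.96 n 12
```

View pics/w8.png

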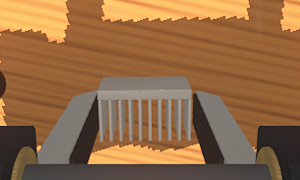

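```bash
python3 -m creep '[[-1,[0,0,0],0],[-1,[0,0,0],0],[-1,[0,0,0],0],[-1,[0,0,-2],0],[-1,[0,0,-2],0],[-1,[0,0,-2],0]]' 25
python3 - <<'E'
from h import *
plan(639.5,304.3,155,62)
E
```

```text
clock: 18.55
eef_pos: [671.6, -161.7, 19.5]
eef_rot: [3.142, 0.0, 2.824]
wrist_force: [-1.2, -0.4, -1.3]
finger_gap: 46.0
finger_force: 25.0
t 18.55 from [ 671.6 -161.7   19.5] yaw 161.8 shift cm [ 17.6   43.26 -12.06] roll 19.96 n 12
```

```bash
python3 -m creep '[[-1,[0,0,-4],0],[-1,[0,0,-8],0],[-1,[0,0,-12],0],[-1,[2,4,-12],1.5],[-1,[4,8,-12],3],[-1,[6,12,-12],4.5],[-1,[8,16,-12],6],[-1,[9,20,-12],7.5],[-1,[10,24,-12],9],[-1,[11.5,28,-12],10.5],[-1,[13,32,-12],12],[-1,[14.5,36,-12],13.5]]'
python3 - <<'E'
from h import *
plan(639.5,304.3,155,62)
E
```

```text
clock: 19.75
eef_pos: [645.7, 227.3, 138.4]
eef_rot: [-3.14, 0.0, 1.64]
wrist_force: [0.3, 0.6, -0.7]
finger_gap: 45.9
finger_force: 25.0
t 19.75 from [645.7 227.3 138.4] yaw 94.0 shift cm [ 7.73 -0.08 -0.16] roll 6.4 n 4
```

```bash
python3 -m creep '[[-1,[2,0,0],1.6],[-1,[4,0,0],3.2],[-1,[6,0,0],4.8],[-1,[7.7,0,0],6.4],[-1,[7.7,0,0],6.4],[-1,[7.7,0,0],6.4],[-1,[7.7,0,4],6.4],[-1,[7.7,0,8],6.4],[-1,[7.7,0,10],6.4],[-1,[7.7,0,10],6.4],[-1,[7.7,0,10],6.4]]'
python3 - <<'E'
from h import *
plan(639.5,304.3,27.2,62)
im=manip.camera('wrist')[:,:,::-1];cv2.imwrite('pics/w9.png',im[120:330,140:440])
E
```

```text
clock: 20.85
eef_pos: [641.0, 301.7, 40.6]
eef_rot: [3.141, -0.0, 1.089]
wrist_force: [0.2, -0.7, -0.0]
finger_gap: 46.1
finger_force: 25.0
t 20.85 from [641.  301.7  40.6] yaw 62.4 shift cm [ 0.15 -0.26  2.84] roll 0.08 n 1
```

View pics/w9.png

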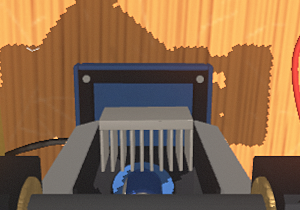

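Run:
```python
from h import *
p=manip.camera_params('wrist');s=manip.read_state();r=R.from_euler('xyz',s['eef_rot']).as_matrix()
for u,v in((246,227),(330,227),(238,244),(334,244),(246,288),(325,288)):
    for z in(66,41): print((u,v),z,(r.T@(np.r_[onz(p,(u,v),z)[0],z]-s['eef_pos'])).round(1)[:2],end=' ')
    print()
```

```text
(246, 227) 66 [ 18.1 -19.9] (246, 227) 41 [ 11.2 -22.8] 
(330, 227) 66 [18.2 21.1] (330, 227) 41 [11.3 24.2] 
(238, 244) 66 [  9.5 -24.1] (238, 244) 41 [  1.3 -27.5] 
(334, 244) 66 [ 9.5 23.3] (334, 244) 41 [ 1.3 26.7] 
(246, 288) 66 [-13.9 -20.7] (246, 288) 41 [-25.5 -23.6] 
(325, 288) 66 [-13.9  19.4] (325, 288) 41 [-25.5  22.3]
```

Projecting the block's edges puts its centre about 2.5 mm towards -x in the hand. I correct for that and set it down.

```bash
python3 -m creep '[[-1,[0.4,-0.25,0.5],0],[-1,[0.4,-0.25,1.5],0],[-1,[0.4,-0.25,2.4],0],[-1,[0.4,-0.25,2.8],0],[-1,[0.4,-0.25,2.8],0],[-1,[0.4,-0.25,2.8],0],[0.4,[0.4,-0.25,2.8],0],[0.4,[0.4,-0.25,2.8],0],[0.4,[0.4,-0.25,2.8],0]]'
python3 -m creep '[[0.4,[0,0,-4],0],[0.4,[0,0,-8],0],[0.2,[0,0,-13],0],[0.2,[0,0,-13],0],[0.2,[0,0,-13],0]]'
python3 - <<'E'
from h import *
plan(634.3,-242.8,150,150)
im=manip.camera('wrist')[:,:,::-1];cv2.imwrite('pics/w10.png',im[100:330,100:440])
E
```

```text
clock: 21.8
eef_pos: [640.1, 307.1, 11.4]
eef_rot: [-3.142, 0.0, 1.087]
wrist_force: [0.5, 0.2, -0.1]
finger_gap: 64.5
finger_force: 0.0
clock: 22.3
eef_pos: [640.4, 307.2, 142.6]
eef_rot: [3.14, -0.002, 1.087]
wrist_force: [0.2, 0.5, -0.9]
finger_gap: 56.5
finger_force: 0.0
t 22.3 from [640.4 307.2 142.6] yaw 62.3 shift cm [-48.99  25.02   0.72] roll -17.54 n 12
```

View pics/w10.png

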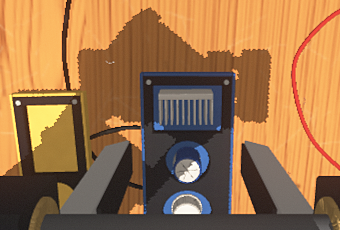

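The heat sink sits flat in its pocket, and that was my last picture view. The rest goes by numbers only, starting with the black capacitor.

```bash
python3 -m creep '[[0.2,[-4,2,0],-1.5],[0.2,[-8,4,0],-3],[0.2,[-12,6,0],-4.5],[0.2,[-16,8,0],-6],[0.2,[-20,10,0],-7.5],[0.2,[-24,12,0],-9],[0.2,[-28,14,0],-10.5],[0.2,[-32,16,0],-12],[0.2,[-36,18,0],-13.5],[0.2,[-40,20,0],-15],[0.2,[-44,22,0],-16.5],[0.2,[-49,25,0],-17.5]]'
python3 -m creep '[[0.2,[0,0,0],0],[0.2,[0,0,0],0]]' | grep pos
python3 - <<'E'
from h import *
p=manip.camera_params('wrist');im=manip.camera('wrist')[:,:,::-1];cv2.imwrite('pics/w11.png',im)
q=proj(p,[634.3,-242.8,26])[0];print(q)
h=cv2.cvtColor(np.ascontiguousarray(im),cv2.COLOR_BGR2HSV).astype(int)
m=((h[...,1]<80)&(h[...,2]>110)).astype(np.uint8)*255
for c in cv2.findContours(m,0,cv2.CHAIN_APPROX_NONE)[0]:
    (u,v),r=cv2.minEnclosingCircle(c)
    if np.hypot(u-q[0],v-q[1])<40 and r>4: print('c2',u,v,r,onz(p,(u,v),26))
plan(634.3,-242.8,12,150)
E
```

```text
clock: 23.55
eef_pos: [632.2, -235.8, 139.7]
eef_rot: [-3.141, -0.003, 2.62]
wrist_force: [0.8, 0.3, -0.1]
finger_gap: 56.5
finger_force: 0.0
eef_pos: [632.4, -235.3, 139.4]
[280.4895851  212.66660785]
c2 280.2880859375 212.9900665283203 10.167743682861328 [[ 634.4608447  -243.09833097]]
t 23.8 from [ 632.7 -234.1  139.9] yaw 149.7 shift cm [-0.62 -0.67 14.29] roll -0.05 n 3
```

```bash
python3 -m creep '[[0.2,[-0.6,-0.7,0],0],[0.2,[-0.6,-0.7,4],0],[0.2,[-0.6,-0.7,8],0],[0.2,[-0.6,-0.7,11],0],[0.2,[-0.6,-0.7,13],0],[0.2,[-0.6,-0.7,14],0],[0.2,[-0.6,-0.7,14],0],[0.2,[-0.6,-0.7,14],0]]'
python3 - <<'E'
from h import *
plan(634.4,-243,12,150)
E
```

```text
clock: 24.6
eef_pos: [635.6, -243.6, 2.8]
eef_rot: [3.141, 0.001, 2.615]
wrist_force: [-0.4, -0.6, 0.3]
finger_gap: 56.2
finger_force: 0.0
t 24.6 from [ 635.6 -243.6    2.8] yaw 149.8 shift cm [ 0.13 -0.    0.58] roll -0.04 n 1
```

```bash
python3 -m creep '[[0.2,[0.1,0,0.5],0],[0.2,[0.1,0,0.5],0],[-1,[0.1,0,0.5],0],[-1,[0.1,0,0.5],0],[-1,[0.1,0,0.5],0],[-1,[0.1,0,0.5],0],[-1,[0.1,0,0.5],0],[-1,[0.1,0,0.5],0],[-1,[0.1,0,0.5],0]]' 20
python3 - <<'E'
from h import *
plan(489.3,282.2,155,150)
E
```

```text
clock: 25.5
eef_pos: [634.1, -243.2, -3.3]
eef_rot: [-3.142, 0.0, 2.615]
wrist_force: [1.1, 0.1, 0.8]
finger_gap: 21.2
finger_force: 20.0
t 25.5 from [ 634.1 -243.2   -3.3] yaw 149.8 shift cm [ 38.94  38.13 -14.33] roll -0.04 n 12
```

```bash
python3 -m creep '[[-1,[0,0,-5],0],[-1,[0,0,-10],0],[-1,[0,0,-14.3],0],[-1,[4,4,-14.3],0],[-1,[8,8,-14.3],0],[-1,[12,12,-14.3],0],[-1,[16,16,-14.3],0],[-1,[20,20,-14.3],0],[-1,[24,24,-14.3],0],[-1,[28,28,-14.3],0],[-1,[32,32,-14.3],0],[-1,[36,36,-14.3],0]]'
python3 - <<'E'
from h import *
plan(489.3,282.4,80,150)
E
```

```text
clock: 26.7
eef_pos: [518.2, 193.7, 139.9]
eef_rot: [3.141, 0.0, 2.614]
wrist_force: [0.7, 1.3, -0.3]
finger_gap: 21.3
finger_force: 20.0
t 26.7 from [518.2 193.7 139.9] yaw 149.8 shift cm [6.96 6.21 7.49] roll -0.04 n 3
```

```bash
python3 -m creep '[[-1,[4,3.5,0],0],[-1,[7,6.2,0],0],[-1,[7,6.2,0],0],[-1,[7,6.2,0],0],[-1,[7,6.2,4],0],[-1,[7,6.2,8],0],[-1,[7,6.2,10],0],[-1,[7,6.2,10],0],[-1,[7,6.2,10],0]]'
python3 - <<'E'
from h import *
plan(489.3,282.4,24.4,150)
E
```

```text
clock: 27.6
eef_pos: [490.5, 280.0, 40.5]
eef_rot: [3.141, 0.0, 2.613]
wrist_force: [-0.1, 0.9, 0.1]
finger_gap: 21.2
finger_force: 20.0
t 27.6 from [490.5 280.   40.5] yaw 149.7 shift cm [0.23 0.15 3.11] roll -0.05 n 1
```

```bash
python3 -m creep '[[-1,[0.2,0.15,1],0],[-1,[0.2,0.15,2.2],0],[-1,[0.2,0.15,2.8],0],[-1,[0.2,0.15,3.1],0],[-1,[0.2,0.15,3.1],0],[-1,[0.2,0.15,3.1],0],[-0.1,[0.2,0.15,3.1],0],[-0.1,[0.2,0.15,3.1],0],[-0.1,[0.2,0.15,3.1],0]]'
python3 -m creep '[[-0.1,[0,0,-4],0],[-0.1,[0,0,-8],0],[0.2,[0,0,-13],0],[0.2,[0,0,-13],0],[0.2,[0,0,-13],0]]'
python3 - <<'E'
from h import *
p=manip.camera_params('wrist');im=manip.camera('wrist')[:,:,::-1];cv2.imwrite('pics/w12.png',im)
q=proj(p,[489.3,282.4,38])[0];print(q)
h=cv2.cvtColor(np.ascontiguousarray(im),cv2.COLOR_BGR2HSV).astype(int)
m=((h[...,1]<80)&(h[...,2]>110)).astype(np.uint8)*255
for c in cv2.findContours(m,0,cv2.CHAIN_APPROX_NONE)[0]:
    (u,v),r=cv2.minEnclosingCircle(c)
    if np.hypot(u-q[0],v-q[1])<40 and r>4: print('c2',u,v,r,onz(p,(u,v),38))
m=((h[...,0]>18)&(h[...,0]<34)&(h[...,1]>150)&(h[...,2]>90)).astype(np.uint8)*255
for c in cv2.findContours(m,0,cv2.CHAIN_APPROX_NONE)[0]:
    if cv2.contourArea(c)>300:
        M=cv2.minAreaRect(onz(p,c[:,0],12).astype(np.float32));print('yel',np.round(M[0],1),np.round(M[1],1),M[2])
plan(511,-391,175,150)
E
```

```text
clock: 28.5
eef_pos: [488.8, 283.0, 8.7]
eef_rot: [3.142, 0.0, 2.615]
wrist_force: [0.6, -0.7, -0.1]
finger_gap: 40.8
finger_force: 0.0
clock: 29.0
eef_pos: [489.1, 283.1, 139.5]
eef_rot: [3.14, 0.001, 2.614]
wrist_force: [-0.4, -0.8, -0.2]
finger_gap: 56.0
finger_force: 0.0
[285.98654033 209.61037699]
c2 285.0686340332031 209.0098114013672 11.114689826965332 [[488.46995085 281.99477334]]
yel [489. 280.] [36.9 37. ] 14.741989135742188
yel [515.8 334.2] [66.1 42.8] 64.13385772705078
yel [474.4 312.2] [137.3  52.5] 87.60794067382812
t 29.05 from [488.5 282.8 138.1] yaw 149.8 shift cm [-35.84 -57.11  -2.18] roll -0.04 n 14
```

The black capacitor is measured within 1 mm of its pocket centre. Now the battery.

```bash
python3 -m creep '[[0.2,[-2.6,-4.2,-1],0],[0.2,[-5.2,-8.4,-2],0],[0.2,[-7.8,-12.6,-2],0],[0.2,[-10.4,-16.8,-2],0],[0.2,[-13,-21,-2],0],[0.2,[-15.6,-25.2,-2],0],[0.2,[-18.2,-29.4,-2],0],[0.2,[-20.8,-33.6,-2],0],[0.2,[-23.4,-37.8,-2],0],[0.2,[-26,-42,-2],0],[0.2,[-28.6,-46.2,-2],0],[0.2,[-31,-50,-2],0]]' | grep pos
python3 - <<'E'
from h import *
plan(511,-391,175,150)
E
```

```text
eef_pos: [504.3, -307.1, 156.8]
t 30.25 from [ 504.3 -307.1  156.8] yaw 149.8 shift cm [-4.81 -6.91 -0.34] roll -0.05 n 2
```

```bash
python3 -m creep '[[0.2,[-2.4,-3.5,0],0],[0.2,[-4.8,-6.9,0],0],[0.2,[-4.8,-6.9,0],0],[0.2,[-4.8,-6.9,0],0],[0.2,[-4.8,-6.9,0],0]]' | grep pos
python3 - <<'E'
from h import *
p=manip.camera_params('wrist');im=manip.camera('wrist')[:,:,::-1].copy();cv2.imwrite('pics/w13.png',im)
q=proj(p,[511,-391,17])[0];print(q)
h=cv2.cvtColor(im,cv2.COLOR_BGR2HSV).astype(int)
print(h[int(q[1])-50:int(q[1])+50:8,int(q[0])-48:int(q[0])+49:12].tolist())
E
```

```text
eef_pos: [511.9, -387.8, 157.6]
[283.32267639 201.17602279]
[[[13, 172, 156], [13, 168, 220], [14, 172, 120], [14, 167, 122], [13, 171, 121], [14, 176, 123], [14, 168, 126], [13, 166, 129], [14, 169, 127]], [[14, 167, 131], [13, 169, 122], [13, 169, 116], [13, 172, 113], [13, 175, 112], [13, 171, 115], [13, 174, 116], [14, 171, 118], [14, 173, 118]], [[13, 170, 120], [13, 167, 119], [13, 170, 117], [13, 170, 123], [13, 169, 122], [14, 172, 117], [14, 175, 118], [14, 171, 119], [14, 171, 119]], [[14, 171, 125], [14, 171, 125], [14, 169, 127], [10, 155, 130], [10, 156, 136], [10, 149, 123], [14, 170, 129], [13, 168, 129], [14, 171, 127]], [[14, 173, 122], [14, 164, 123], [14, 173, 121], [11, 158, 131], [10, 159, 130], [9, 152, 124], [13, 168, 126], [14, 166, 126], [14, 168, 126]], [[14, 173, 125], [14, 169, 125], [14, 171, 122], [10, 82, 56], [11, 107, 50], [11, 104, 54], [14, 179, 118], [14, 172, 120], [14, 168, 120]], [[13, 169, 125], [14, 165, 125], [13, 166, 126], [10, 75, 61], [14, 116, 64], [12, 123, 62], [13, 168, 129], [13, 165, 131], [14, 167, 130]], [[13, 173, 112], [13, 179, 107], [13, 172, 107], [11, 78, 62], [9, 113, 52], [12, 129, 71], [14, 174, 113], [14, 169, 116], [13, 172, 117]], [[13, 172, 120], [13, 172, 208], [14, 172, 117], [11, 94, 60], [11, 100, 61], [12, 142, 86], [14, 170, 120], [13, 166, 121], [13, 166, 123]], [[15, 166, 234], [14, 165, 234], [14, 164, 233], [14, 169, 233], [14, 167, 231], [13, 168, 224], [13, 170, 217], [12, 172, 211], [13, 175, 203]], [[14, 164, 235], [14, 164, 236], [15, 164, 236], [15, 163, 236], [15, 164, 237], [15, 166, 235], [14, 161, 237], [14, 166, 234], [14, 166, 231]], [[13, 168, 225], [14, 168, 224], [13, 168, 225], [14, 168, 229], [14, 167, 230], [14, 166, 233], [14, 166, 233], [14, 165, 234], [14, 166, 234]], [[13, 172, 225], [13, 167, 225], [14, 167, 228], [14, 167, 231], [14, 166, 231], [14, 166, 231], [14, 164, 232], [14, 165, 234], [15, 163, 236]]]
```

Run:
```python
from h import *
p=manip.camera_params('wrist');im=cv2.imread('pics/w13.png')
h=cv2.cvtColor(cv2.medianBlur(im,3),cv2.COLOR_BGR2HSV).astype(int)
m=np.zeros(im.shape[:2],np.uint8);w=np.s_[140:250,235:335]
m[w]=((h[...,2]<92)|((h[...,0]<12)&(h[...,1]<164)&(h[...,2]<180)))[w]*255
m=cv2.morphologyEx(cv2.morphologyEx(m,cv2.MORPH_CLOSE,np.ones((5,5))),cv2.MORPH_OPEN,np.ones((5,5)))
c=max(cv2.findContours(m,0,cv2.CHAIN_APPROX_NONE)[0],key=cv2.contourArea)
print(cv2.boundingRect(c),cv2.minAreaRect(c))
q=cv2.minAreaRect(onz(p,c[:,0],17).astype(np.float32));print(q);print(cv2.boxPoints(q))
plan(*q[0],10.5,150)
```

```text
(268, 169, 29, 52) ((282.0, 194.5), (51.0, 28.0), 90.0)
((505.42279052734375, -389.1567687988281), (26.03902244567871, 48.67338943481445), 59.28785705566406)
[[ 477.85007 -387.92087]
 [ 519.6967  -412.77957]
 [ 532.9955  -390.39267]
 [ 491.14886 -365.53397]]
t 30.8 from [ 512.1 -387.7  158.1] yaw 149.9 shift cm [ 0.49 -0.46 16.26] roll -0.03 n 4
```

The battery measures 26 x 49 mm with its x at 59°, matching its given size. I descend and grip.

```bash
python3 -m creep '[[0.1,[0.5,-0.4,0],0],[0.1,[0.5,-0.4,4],0],[0.1,[0.5,-0.4,8],0],[0.1,[0.5,-0.4,12],0],[0.1,[0.5,-0.4,14],0],[0.1,[0.5,-0.4,15.5],0],[0.1,[0.5,-0.4,15.5],0],[0.1,[0.5,-0.4,15.5],0]]'
python3 - <<'E'
from h import *
plan(505.7,-389.3,10.5,149.5)
E
```

```text
clock: 31.6
eef_pos: [506.1, -390.0, 4.9]
eef_rot: [-3.141, 0.001, 2.615]
wrist_force: [-0.0, -0.5, 0.4]
finger_gap: 51.7
finger_force: 0.0
t 31.6 from [ 506.1 -390.     4.9] yaw 149.8 shift cm [0.07 0.05 0.94] roll 0.06 n 1
```

```bash
python3 -m creep '[[0.1,[0.05,0,0.5],0],[0.1,[0.05,0,0.9],0],[0.1,[0.05,0,0.9],0],[-1,[0.05,0,0.9],0],[-1,[0.05,0,0.9],0],[-1,[0.05,0,0.9],0],[-1,[0.05,0,0.9],0],[-1,[0.05,0,0.9],0],[-1,[0.05,0,0.9],0]]' 25
python3 - <<'E'
from h import *
plan(515.6,335,155,64)
E
```

```text
clock: 32.5
eef_pos: [505.3, -389.6, -5.2]
eef_rot: [-3.142, 0.0, 2.615]
wrist_force: [-0.4, -0.0, 1.5]
finger_gap: 25.8
finger_force: 25.0
t 32.5 from [ 505.3 -389.6   -5.2] yaw 149.8 shift cm [ 35.55  63.14 -14.53] roll 17.16 n 15
```

```bash
python3 -m creep '[[-1,[0,0,-5],0],[-1,[0,0,-10],0],[-1,[0,0,-14.5],0],[-1,[2.2,4,-14.5],1.4],[-1,[4.4,8,-14.5],2.8],[-1,[6.7,12,-14.5],4.2],[-1,[9,16,-14.5],5.6],[-1,[11.2,20,-14.5],7],[-1,[13.5,24,-14.5],8.4],[-1,[15.8,28,-14.5],9.8],[-1,[18,32,-14.5],11.2],[-1,[20.2,36,-14.5],12.6]]'
python3 - <<'E'
from h import *
plan(515.6,335,155,64)
E
```

```text
clock: 33.7
eef_pos: [511.4, 25.0, 139.8]
eef_rot: [3.141, 0.0, 1.51]
wrist_force: [0.4, -0.3, -0.3]
finger_gap: 25.9
finger_force: 25.0
t 33.7 from [511.4  25.  139.8] yaw 86.5 shift cm [ 3.097e+01 -1.470e+00 -2.000e-02] roll 4.5 n 7
```

```bash
python3 -m creep '[[-1,[4.5,-0.2,0],0.7],[-1,[9,-0.4,0],1.4],[-1,[13.5,-0.6,0],2.1],[-1,[18,-0.8,0],2.8],[-1,[22.5,-1,0],3.5],[-1,[27,-1.3,0],4.2],[-1,[31,-1.5,0],4.5],[-1,[31,-1.5,0],4.5],[-1,[31,-1.5,0],4.5],[-1,[31,-1.5,4],4.5],[-1,[31,-1.5,8],4.5],[-1,[31,-1.5,9],4.5]]'
python3 -m creep '[[-1,[0,0,0],0],[-1,[0,0,0],0]]'|grep pos
python3 - <<'E'
from h import *
plan(515.6,335,22.2,64)
E
```

```text
clock: 34.9
eef_pos: [512.5, 331.1, 45.8]
eef_rot: [-3.138, 0.005, 1.121]
wrist_force: [0.4, -0.6, -0.1]
finger_gap: 26.0
finger_force: 25.0
eef_pos: [515.1, 333.5, 51.7]
t 35.1 from [515.1 333.5  51.7] yaw 64.3 shift cm [ 0.15 -0.03  4.45] roll 0.05 n 1
```

```bash
python3 -m creep '[[-1,[0.15,0,1.5],0],[-1,[0.15,0,3],0],[-1,[0.15,0,3.7],0],[-1,[0.15,0,3.7],0],[-1,[0.15,0,3.7],0]]'
python3 - <<'E'
from h import *
plan(515.6,335,22.2,64)
E
```

```text
clock: 35.6
eef_pos: [514.7, 335.0, 12.7]
eef_rot: [-3.142, 0.0, 1.122]
wrist_force: [-0.2, 0.2, 0.6]
finger_gap: 26.0
finger_force: 25.0
t 35.6 from [514.7 335.   12.7] yaw 64.3 shift cm [0.04 0.08 0.55] roll 0.06 n 1
```

```bash
python3 -m creep '[[-1,[0,0.1,0.3],0],[-1,[0,0.1,0.55],0],[-1,[0,0.1,0.55],0],[-1,[0,0.1,0.55],0],[0,[0,0.1,0.55],0],[0,[0,0.1,0.55],0],[0,[0,0.1,0.55],0]]'
python3 -m creep '[[0,[0,0,-4],0],[0,[0,0,-8],0],[0.2,[0,0,-13],0],[0.2,[0,0,-16],0],[0.2,[0,0,-16],0],[0.2,[0,0,-16],0]]'
python3 - <<'E'
from h import *
p=manip.camera_params('wrist');im=manip.camera('wrist')[:,:,::-1].copy();cv2.imwrite('pics/w14.png',im)
t=manip.camera('top')[:,:,::-1].copy();cv2.imwrite('pics/top1.png',t)
h=cv2.cvtColor(im,cv2.COLOR_BGR2HSV).astype(int);H,S,V=h[...,0],h[...,1],h[...,2]
def cen(m,z,lo):
    for c in cv2.findContours(m.astype(np.uint8)*255,0,cv2.CHAIN_APPROX_NONE)[0]:
        if cv2.contourArea(c)>lo:
            q=cv2.minAreaRect(onz(p,c[:,0],z).astype(np.float32))
            if np.hypot(q[0][0]-560,q[0][1]-280)<130:print(z,np.round(q[0],1),np.round(q[1],1),round(q[2]))
print('yel');cen((H>20)&(H<34)&(S>150)&(V>60),12,60)
print('grey');cen((S<70)&(V>100),38,80)
b=cv2.boxPoints(((515.6,335),(43,66),64-90)); m=np.zeros(im.shape[:2],np.uint8)
cv2.fillConvexPoly(m,proj(p,np.c_[b,np.full(4,20)]).astype(np.int32),255)
d=((m>0)&((V<75)|(H<12)))
d=cv2.morphologyEx(d.astype(np.uint8),cv2.MORPH_OPEN,np.ones((3,3)))>0
print('bat');cen(d,29,100)
E
```

```text
clock: 36.3
eef_pos: [515.6, 334.5, 7.3]
eef_rot: [3.141, -0.0, 1.122]
wrist_force: [-0.3, -0.2, 0.7]
finger_gap: 45.6
finger_force: 0.0
clock: 36.9
eef_pos: [515.5, 334.4, 167.1]
eef_rot: [3.141, -0.0, 1.122]
wrist_force: [-0.1, -0.2, -0.0]
finger_gap: 55.8
finger_force: 0.0
yel
grey
38 [589.8 224.2] [28.2 33.1] 27
38 [488.  281.6] [18.1 18. ] 64
38 [556.8 227.8] [ 32.1 100.7] 12
38 [616.9 256.8] [21.1 21.7] 64
38 [636.2 308.6] [28.8 53.7] 63
38 [637.8 332.5] [ 4.2 38.9] 62
bat
29 [515.2 334.1] [46.8 25. ] 64
```

All five parts measure in their pockets: the battery's top face reads 46.8 x 25 mm at (515,334) at z 29, so it lies flat. The gripper is clear, so I hand in.

```bash
python3 -c "
from cell import manip
print(manip.sign_off())"
```

```text
the job is handed in; nothing more can be done
None
```

I placed all five parts in their pockets on the blue and yellow boards and handed the job in at about 37 s of the 144 s allowed; the hand-in returned no verdict, and I kept clear of the tin, reel and tape but did not re-measure them.

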